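# Ready the sample station: stow the spatula, press the round flask into its sprung cradle

## Robot

A 7-joint arm with a two-finger parallel gripper is mounted at the origin on the work surface. World frame = base frame: x ahead of the robot, y to its left, z up, the work surface at z = 0. Lengths are in m, angles in rad, forces in N, time in s.
With the tool pointing down it reaches from about 0.4 to 0.85 m from the base axis. Payload 4.5 kg.
Tool frame: the origin (TCP) lies midway between the tips of the shut fingers; the grasp point (between the pads) lies 19 mm behind it (r.grip_point_offset is the distance from the TCP to the grasp point, in m); z points along the fingers, y is the line along which they close (so a half turn about z gives the same grasp; the last joint's range is limited). The gripper opens to 88 mm and grips with 3 to 60 N. Pads are 18 mm wide; open, the fingers measure 123 mm over their backs; the gripper's body (75 mm by 187 mm) begins 45 mm behind the grasp point.
Start: joints at [-1.303, 0.689, -0.195, 1.565, 0.157, 0.902, -0.215], TCP at [0.145, 0.608, 0.239] pointing down, gripper open.
Joint ranges: [-3.01, 3.01], [-0.46, 2.08], [-1.47, 1.51], [0.13, 2.56], [-1, 4.14], [0.04, 2.09], [-2.66, 2.66]. Speed limits (rad/s): [2.57, 2.57, 3.14, 3.14, 3.14, 3.14, 3.14].

## Interface

Orientations are given as a unit quaternion [x, y, z, w].
In Python, from plant import r, optics gives the robot as it stands.
- The arm moves only by the shell command python3 -m pendant 'ROWS' [OPENING] [FORCE]. ROWS is JSON, a list of rows, each a list of 6 numbers: the shift along the tool's x, y, z as a fraction of full scale, then the turn, a rotation vector about the tool's x, y, z as a fraction of full scale. A call has 1 to 5 rows; each row shifts and turns the commanded pose from where the row before left it, along the tool's axes as they then stand; what a row does not reach is not made up. Full scale, the value 1, is 0.025 m for a shift and pi rad for a turn. A row lasts 1/12 s, in which the tool goes at most 41.7 mm and 7.16 degrees, less where a joint would pass 70% of its speed; a pose out of reach is approached as far as the arm can. A call with a number of a shift or a turn outside -1 to 1 is refused whole. A call with a gripper value outside its range is refused whole. OPENING is the opening, from -1 (shut) to 1 (fully open), set as the call begins (- or left out, the last holds). The fingers move at their own pace and stop on an object; FORCE is the grip in N (left out, the last holds). Time passes only in rows, so rows that do not move let the fingers close. It gives the time, the measured TCP pose, the force, the opening and the grip force at its end, in the units of the state.
- r.get_state(): the state, without advancing time (a new reading comes with each control period).
- optics.snapshot(name): name is "side" or "top"; returns (picture, depth): 420x560x3 uint8, blue, green, red; 420x560 float32, m along the optical axis (not along the pixel's ray), 0 where there is no reading.
- optics.calibration(name): a dict with "vfov" (degrees; the focal length in pixels is half the picture's height over the tangent of half this angle, whatever the lens; pixels are square), "cx", "cy" (the principal point, pixels), "cam_to_world" (4x4, takes a point from camera to world coordinates). Camera axes: x right, y up, looking along -z (the intrinsics and any distortion apply to the point x, -y, -z); pixel columns grow to the right and rows downward; lengths in m; the calibration is good to about 2 mm. A picture is of the moment at which its call begins. calibration takes no time and is no camera call.
- r.finish_job(): hands the job in; it is judged then, once.
The state is a dict: "clock": time; "q": joint angles; "qd": joint speeds; "joint_torque": joint torques, N m; "tool_pos": TCP position; "eef_rot": TCP orientation; "contact_force": force on the tool from outside, world axes, zero at the start; "moment": the same for the moment, N m; "opening": opening from 0.0 (shut) to 1.0 (fully open); "finger_force": force on a finger pad.
Only numpy, scipy, OpenCV 4.12 (cv2) and the standard library are available. Lean on these libraries where they do the work, as an engineer would, in place of code of your own. Each camera call takes 0.05 s, during which the arm holds its last target. There are 200 camera calls.

## Task

Get the sample station ready for a reading: lay the spatula down flat and lengthwise in the empty compartment of the tool tray, blade the same way as the bristles of the brush beside it, and let go of it. Then lift the stoppered round flask from its rubber rest, set it upright in the sprung ring cradle and press it down until the steel ring is level with the top of the fixed collar around it; finish while still holding the flask pressed down at that level. Drop neither of them, and leave the brush and the conical flask where they are.

Things in the scene. Friction and masses are not known exactly. Their poses are not given: they have to be found in the camera images.
- spatula: Lab spatula lying flat, 150 mm long along its x axis, 0.05 kg. Origin on the underside, in the handle, near the balance point. Black plastic handle 16 mm wide (y) and 16 mm high, from x = -60 to +30 mm; then a thin steel shank 8 mm wide (top at 6 mm) and, from x = +60 to +90 mm, a steel blade 22 mm wide and 3 mm thick. +x points to the blade, z up.
- spatula_tip (a point): Front end of the spatula's blade, 90 mm along +x from the spatula's origin.
- tray: Grey plastic tool tray, fixed, 200 mm (x) by 136 mm (y), rim 10 mm above the table, walls 4 mm, floor 4 mm thick, split by one 4 mm wall along x into two long compartments of 192 x 62 mm. Origin under its centre on the table. The brush lies in the compartment on its -y side (centre line y = -33 mm), bristles to +x; the one on the +y side is empty.
- free_place (a point): Centre of the floor of the empty compartment: tray x = 0, y = +33 mm, 4 mm above the table. The 150 mm spatula is in the middle when its origin is 15 mm to -x of this point.
- brush: Small brush lying in the tray, 150 mm long along its x axis, handle 14 mm wide and 12 mm high, bristles at +x. Leave it.
- flask: Round-bottomed amber glass flask with a white stopper, 0.14 to 0.25 kg, standing upright in the rubber rest. Origin at the lowest point of the bulb, z up the neck. Bulb is a sphere of 80 mm diameter, its centre 40 mm above the origin; neck 28 mm diameter from about 78 to 125 mm above the origin, lip 34 mm diameter at 125 to 130 mm, flat stopper top at 140 mm.
- rest: Black rubber ring, fixed, 92 mm outside, 56 mm hole, 30 mm high, in which the round flask stands at the start (the flask's lowest point 19 mm above the table). Origin under its centre on the table.
- cradle: Sprung ring cradle, fixed: grey base plate 130 x 130 x 12 mm, on it a fixed aluminium collar of 116 mm outer and 100 mm inner diameter, top 50 mm above the table. Inside the collar a steel ring on springs. Origin under its centre on the table.
- collar_top (a point): Centre of the fixed collar's top edge plane, 50 mm above the table: the level to which the ring's top must go down.
- ring_mid (a point): Centre of the top face of the sprung steel ring (94 mm outer, 60 mm inner diameter, 12 mm high). 66 mm above the table at rest; moves with the ring. The flask's bulb seats in the hole with the flask's origin 13.5 mm below this point.
- ring (a joint): How far the sprung ring has been pressed down (m): 0 at rest, 0.016 when its top is level with the collar's top, 0.024 at its bottom stop. The ring carries the flask's own weight without sinking (or by a mm); pressing it to the collar's level takes about 8 to 10 N more, rising 0.5 N for each mm.
- conical: Conical amber glass flask with white stopper, 70 mm base diameter, 102 mm high, on the table beside the round flask. Origin under its centre. Leave it. (Farther out, 0.74 m and more ahead, stand a tube rack 97 mm high, a bottle 150 mm high and a meter lying flat; a beaker 50 mm high stands some 0.3 m ahead of the base, a little to the right.)
Things that resemble listed ones, but are neither listed nor needed, are in the scene too. Leave any yellow look-alike of the flask alone.

How it is judged:
By the outcome, as a careful person would: the job done as asked, in the order asked, and still so for the second after the job is handed in, while the arm keeps its last pose, push and grip.
It also fails if it takes over 58 s, if anything falls off the work surface, if the arm or the gripper's body presses on something with over 40 N, if the wrist force passes 120 N, or if a joint passes its speed limit or range.

## Working session

There is one attempt and no reset: what is moved stays moved. The work goes in short steps, Python scripts to look and compute and a shell command to move; the robot and the scene stay as the last step left them, time stands still between calls to the robot, and variables do not carry over. Pictures are saved under pics/ and viewed, at most 10 in all, crops included, and the job is handed in when it is done.

```bash
ls; mkdir -p pics
python3 - <<'E'
from plant import r, optics
import cv2,numpy as np
for n in("top","side"):
    im,d=optics.snapshot(n); cv2.imwrite(f"pics/{n}0.png",im); np.save(f"{n}0.npy",d)
    c=optics.calibration(n); print(n,{k:(np.round(v,4).tolist() if k=="cam_to_world" else v) for k,v in c.items()})
s=r.get_state(); print(s, r.grip_point_offset)
E
```

```text
pics
top {'vfov': 52.53751615485746, 'cx': 275.6451983945148, 'cy': 212.02348699222338, 'cam_to_world': [[-0.0191, 0.9961, -0.0857, 0.4396], [-0.9998, -0.0194, -0.0034, -0.0097], [-0.005, 0.0856, 0.9963, 1.1133], [0.0, 0.0, 0.0, 1.0]]}
side {'vfov': 53.22780275342104, 'cx': 277.5908254595935, 'cy': 206.89326323447878, 'cam_to_world': [[-0.9948, 0.0726, -0.0717, 0.4395], [-0.0999, -0.5501, 0.8291, 0.6818], [0.0207, 0.8319, 0.5545, 0.5064], [0.0, 0.0, 0.0, 1.0]]}
{'clock': 0.1, 'q': array([-1.30320123,  0.68988396, -0.1945278 ,  1.5662205 ,  0.15730101,
        0.90251452, -0.21505608]), 'qd': array([ 0.00043965, -0.00288823,  0.00122916, -0.00307284, -0.00023964,
        0.0021661 , -0.00113195]), 'joint_torque': array([-3.20176739e-03, -5.28510618e+01, -1.27168212e+00, -1.53840262e+01,
       -5.26085962e-02,  1.93542532e-03,  4.19169646e-05]), 'tool_pos': array([0.14470342, 0.60744003, 0.23800572]), 'eef_rot': array([ 1.16569674e-01,  9.93182180e-01, -8.16687202e-04, -3.63278307e-05]), 'contact_force': array([-0.43837017, -0.09565574,  0.05012421]), 'moment': array([ 0.01131279, -0.02669236,  0.00116141]), 'finger_force': 0.0, 'opening': 0.9992966088839095} 0.0187
```

View pics/top0.png

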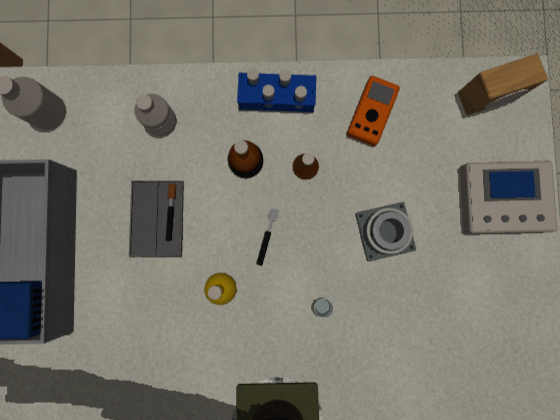

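View pics/side0.png

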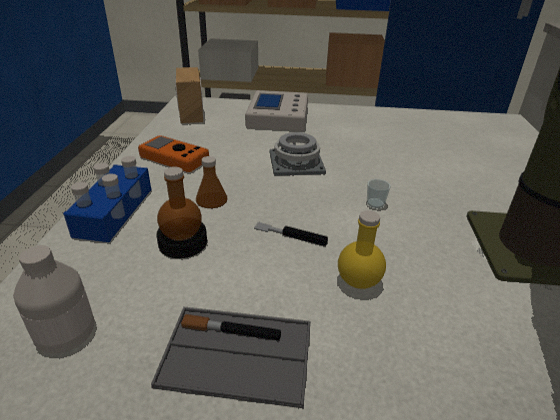

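The top view shows the spatula at about (268,236) with its blade up at (273,213). The tray is at (157,219), with the brush in its right half and the left half empty. The round flask's stopper is at (241,148), the cradle at (389,231) and the conical flask at (306,165). The yellow decoy is at (220,289). The side view agrees.

```bash
cat > h.py <<'E'
import numpy as np,cv2
from plant import r,optics
def cloud(n,d):
    c=optics.calibration(n);f=d.shape[0]/2/np.tan(np.radians(c["vfov"])/2)
    v,u=np.indices(d.shape).astype(float)
    p=np.stack([(u-c["cx"])/f*d,-(v-c["cy"])/f*d,-d,np.ones_like(d)],-1)
    return (p@np.array(c["cam_to_world"]).T)[...,:3]
def fitcircle(P):
    A=np.c_[2*P[:,:2],np.ones(len(P))];s=np.linalg.lstsq(A,(P[:,:2]**2).sum(1),rcond=None)[0]
    return s[:2],np.sqrt(s[2]+s[0]**2+s[1]**2)
E
python3 - <<'E'
from h import *
for n in("top","side"):
    d=np.load(f"{n}0.npy");W=cloud(n,d);im=cv2.imread(f"pics/{n}0.png");np.save(n+"W.npy",W)
    ok=d>0
    print(n,"table z", [np.round(W[v,u],3).tolist() for u,v in ([(100,150),(200,240),(300,240),(340,200),(440,150),(430,300)] if n=="top" else [(120,300),(230,280),(300,200),(350,330),(400,150)])])
    def rep(name,m):
        P=W[m&ok]; 
        if len(P)<5: print(name,len(P));return
        print(name,len(P),"med",np.median(P,0).round(4),"min",np.percentile(P,2,axis=0).round(4),"max",np.percentile(P,98,axis=0).round(4))
    V,U=np.indices(d.shape)
    def box(a,b,c,e): return (U>=a)&(U<=c)&(V>=b)&(V<=e)
    hsv=cv2.cvtColor(im,cv2.COLOR_BGR2HSV)
    dark=im.max(2)<60
    if n=="top":
        m=box(255,205,282,268)&dark; rep("spat handle",m)
        m2=box(255,205,282,268)&(W[...,2]>0.0035)
        rep("spat z>",m2)
        P=W[m&ok][:,:2];rect=cv2.minAreaRect(P.astype(np.float32)*1000);print(rect, cv2.boxPoints(rect).round(0).tolist())
        rep("stopper",box(230,138,252,158)&(W[...,2]>.15))
        rep("conical",box(295,150,320,168)&(W[...,2]>.095))
        rep("neighbors",box(220,135,330,185)&(W[...,2]>.03))
        m=box(355,195,420,265)&(W[...,2]>.058);rep("ring",m)
        m3=box(355,195,420,265)&(abs(W[...,2]-.05)<.004);rep("collar",m3); print(fitcircle(W[m]),fitcircle(W[m3]))
        m=box(120,170,190,265)&(W[...,2]>.002);rep("tray",m);print(cv2.minAreaRect(W[m][:,:2].astype(np.float32)*1000))
        rep("brush",box(163,180,182,245)&(dark|(im[...,2]>90)))
        m=box(163,195,182,245)&dark;print(cv2.minAreaRect(W[m][:,:2].astype(np.float32)*1000))
        m=box(195,265,245,312)&(W[...,2]>.01);rep("yellow",m)
        m=box(222,135,268,182)&(W[...,2]>.01)&(W[...,2]<.075)
    else:
        m=box(255,215,335,250)&dark; rep("spat handle",m);P=W[m&ok][:,:2];print(cv2.minAreaRect(P.astype(np.float32)*1000))
        rep("stopper",box(160,165,190,182)&(W[...,2]>.145))
        m=box(265,125,330,175)&(W[...,2]>.058);rep("ring",m);print(fitcircle(W[m]))
        m=box(150,305,315,405)&(W[...,2]>.0015);rep("tray",m);print(cv2.minAreaRect(W[m][:,:2].astype(np.float32)*1000))
        m=box(155,190,205,230)
    # sphere fit bulb
    if n=="side": m=box(160,200,200,230)
    m&=ok&(hsv[...,1]>80); P=W[m]
    A=np.c_[2*P,np.ones(len(P))];s=np.linalg.lstsq(A,(P**2).sum(1),rcond=None)[0]
    print("bulb",s[:3],np.sqrt(s[3]+s[:3]@s[:3]),len(P))
im=cv2.imread("pics/top0.png")
a=cv2.resize(im[200:270,240:300],None,fx=6.5,fy=6.5,interpolation=2);b=cv2.resize(im[170:265,120:190],(int(70*4.79),455),interpolation=2)
cv2.imwrite("pics/crop.png",np.hstack([a,b]))
E
```

```text
top table z [[0.711, 0.459, -0.001], [0.466, 0.193, -0.0], [0.461, -0.068, 0.003], [0.564, -0.176, 0.002], [0.692, -0.445, 0.002], [0.301, -0.398, 0.003]]
spat handle 207 med [0.4418 0.028  0.0162] min [0.4015 0.0122 0.0112] max [0.4827 0.0438 0.0203]
spat z> 405 med [0.4647 0.0202 0.0125] min [ 0.3986 -0.0159  0.0036] max [0.5404 0.0443 0.02  ]
((442.6803894042969, 27.670316696166992), (15.531900405883789, 88.19883728027344), 73.5389404296875) [[398.0, 33.0], [483.0, 8.0], [487.0, 23.0], [403.0, 48.0]]
stopper 158 med [0.6717 0.0711 0.1583] min [0.6575 0.0564 0.1526] max [0.6863 0.0857 0.1617]
conical 121 med [ 0.6534 -0.0846  0.1017] min [ 0.6399 -0.0986  0.0961] max [ 0.6659 -0.0723  0.1058]
neighbors 1219 med [0.657  0.056  0.0838] min [ 0.6316 -0.1032  0.0306] max [0.6975 0.1058 0.1598]
ring 706 med [ 0.4775 -0.2884  0.0662] min [ 0.4355 -0.3326  0.061 ] max [ 0.5217 -0.2445  0.07  ]
collar 405 med [ 0.4744 -0.284   0.0502] min [ 0.4234 -0.3444  0.0466] max [ 0.5331 -0.2332  0.0536]
(array([ 0.46406873, -0.1854334 ]), np.float64(0.11358145223699226)) (array([ 0.47835318, -0.2889
[... 733 characters left out ...]
 [0.4411 0.0346 0.0123] min [ 0.4005  0.0177 -0.0005] max [0.4844 0.0476 0.0171]
((456.0865783691406, 27.719982147216797), (15.185669898986816, 117.1883544921875), 74.53810119628906)
stopper 256 med [0.6708 0.0797 0.1566] min [0.6579 0.0597 0.1456] max [0.6875 0.0878 0.1588]
ring 429 med [ 0.4781 -0.2772  0.0655] min [ 0.4356 -0.3302  0.0586] max [ 0.5212 -0.241   0.0673]
(array([0.46126562, 0.18515445]), np.float64(0.4698992048236144))
tray 12114 med [0.5237 0.3156 0.0041] min [0.429  0.2417 0.0019] max [0.622  0.3759 0.0157]
((518.8842163085938, 453.47479248046875), (247.28221130371094, 471.28399658203125), 6.267113208770752)
bulb [0.69056943 0.03084532 0.03343996] 0.08401670139441775 1204
```

View pics/crop.png

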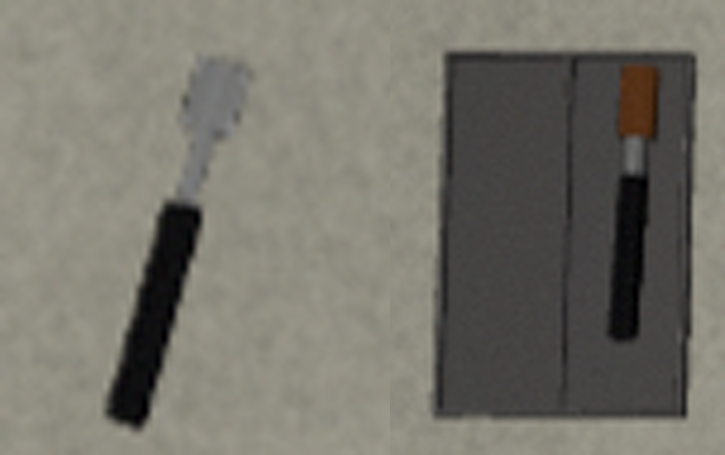

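The crop shows the spatula handle and blade clearly. The tray's outer corners are near (131.9,181.1), (183.5,181.1), (181.8,256.6) and (129.6,256.2) in the top picture. I'll back-project those at rim height and start moving.

```bash
cat >> h.py <<'E'
def ray(n,u,v,z):
    c=optics.calibration(n);T=np.array(c["cam_to_world"]);f=210/np.tan(np.radians(c["vfov"])/2)
    d=T[:3,:3]@[(u-c["cx"])/f,-(v-c["cy"])/f,-1];return T[:3,3]+d*(z-T[2,3])/d[2]
def go(p,yaw,rows=1):
    "tool-frame remaining shift (units of 25 mm) to TCP p, tool y at yaw deg (mod 180), tool z down"
    from scipy.spatial.transform import Rotation as R
    s=r.get_state();A=R.from_quat(s["eef_rot"]);M=A.as_matrix()
    t=np.radians(yaw);c=[R.from_matrix(np.c_[np.cross([q*np.cos(t),q*np.sin(t),0],[0,0,-1]),[q*np.cos(t),q*np.sin(t),0],[0,0,-1]]) for q in(1,-1)]
    v=min([(A.inv()*x).as_rotvec() for x in c],key=np.linalg.norm)
    print("t",round(s["clock"],2),"pos",s["tool_pos"].round(4),"shift units",(M.T@(np.array(p)-s["tool_pos"])/.025).round(3),"turn",(v/np.pi).round(4),"F",s["contact_force"].round(1),"open",round(s["opening"],3),"ff",round(s["finger_force"],1))
E
python3 - <<'E'
from h import *
C=np.array([ray("top",u,v,.01) for u,v in[(131.9,181.1),(183.5,181.1),(181.8,256.6),(129.6,256.2)]])
print(C.round(4),C.mean(0),np.linalg.norm(C[0]-C[3]),np.linalg.norm(C[1]-C[0]))
for n in("top","side"):
    W=np.load(n+"W.npy");d=np.load(n+"0.npy");im=cv2.imread(f"pics/{n}0.png").astype(int)
    m=(d>0)&(im.max(2)<95)&(abs(W[...,0]-.525)<.13)&(abs(W[...,1]-.31)<.09)&(W[...,2]<.03)
    m=cv2.morphologyEx(m.astype(np.uint8),cv2.MORPH_OPEN,np.ones((5,5)))>0
    print(n,cv2.minAreaRect(W[m][:,:2].astype(np.float32)*1000))
    m=(d>0)&(im.max(2)<50)&(abs(W[...,0]-.52)<.06)&(abs(W[...,1]-.265)<.012)
    if n=="top":print("brush handle",cv2.minAreaRect(W[m][:,:2].astype(np.float32)*1000))
for u,v in[(120+(575-390)/4.79,182),(120+(566-390)/4.79,256)]:print("divider",ray("top",u,v,.01))
go([.457,.0235,.15],73.6)
E
python3 -m pendant '[[-0.88,-0.99,0,0,0,0],[-0.88,-0.99,0,0,0,0],[-0.88,-0.99,0,0,0,0],[-0.88,-0.99,0,0,0,0],[-0.88,-0.99,0,0,0,0]]' 0 10
```

```text
[[0.6232 0.3695 0.01  ]
 [0.6205 0.234  0.01  ]
 [0.4237 0.2385 0.01  ]
 [0.4273 0.3735 0.01  ]] [0.52368017 0.30388829 0.01      ] 0.19600866827259333 0.13552780569045245
top ((524.4029541015625, 306.5888977050781), (137.07969665527344, 196.4844512939453), 88.62239837646484)
brush handle ((522.4320678710938, 269.7099914550781), (16.096633911132812, 116.07508087158203), 85.16123962402344)
side ((525.0606689453125, 308.73590087890625), (136.25596618652344, 202.0837860107422), 88.19430541992188)
divider [0.61945556 0.29930846 0.01      ]
divider [0.42644841 0.3032983  0.01      ]
t 0.1 pos [0.1447 0.6074 0.238 ] shift units [-17.56  -19.825   3.555] turn [-0.0005  0.0001  0.0167] F [-0.4 -0.1  0.1] open 0.999 ff 0.0
clock: 0.52
tool_pos: [0.2235, 0.4604, 0.2384]
eef_rot: [0.116, 0.993, -0.0, -0.0]
contact_force: [0.1, 0.0, -0.6]
opening: 0.646
finger_force: 0.0
```

```bash
for i in 1; do python3 -m pendant '[[-0.88,-0.99,0,0,0,0.0035],[-0.88,-0.99,0,0,0,0.0035],[-0.88,-0.99,0,0,0,0.0035],[-0.88,-0.99,0,0,0,0.0035],[-0.88,-0.99,0,0,0,0.0035]]' >/dev/null
python3 -m pendant '[[-0.88,-0.99,0,0,0,0],[-0.88,-0.99,0,0,0,0],[-0.88,-0.99,0,0,0,0],[-0.88,-0.99,0,0,0,0],[-0.88,-0.99,0.2,0,0,0]]' >/dev/null
python3 -m pendant '[[-0.88,-0.99,0.5,0,0,0],[-0.88,-0.99,0.5,0,0,0],[-0.88,-0.99,0.5,0,0,0],[-0.6,-0.6,0.5,0,0,0],[0,0,0.5,0,0,0]]'; done
python3 -c "
from h import *
go([.457,.0235,.006],73.6)"
```

```text
clock: 1.77
tool_pos: [0.4225, 0.0511, 0.1704]
eef_rot: [0.148, 0.989, -0.001, 0.001]
contact_force: [-0.2, 0.7, -1.5]
opening: 0.501
finger_force: 0.0
t 1.77 pos [0.4225 0.0511 0.1704] shift units [-1.633 -0.639  6.581] turn [-0.0006  0.0005 -0.0035] F [-0.2  0.7 -1.5] open 0.501 ff 0.0
```

```bash
python3 -m pendant '[[-0.8,-0.32,0.8,0,0,-0.0035],[-0.8,-0.32,0.8,0,0,0],[0,0,0.8,0,0,0],[0,0,0.8,0,0,0],[0,0,0.8,0,0,0]]' >/dev/null
python3 -m pendant '[[0,0,0.5,0,0,0],[0,0,0,0,0,0],[0,0,0,0,0,0]]'
python3 - <<'E'
from h import *
go([.457,.0235,.006],73.6)
im,d=optics.snapshot("side");i2,_=optics.snapshot("top")
cv2.imwrite("pics/a.png",np.hstack([cv2.resize(im[140:270,220:370],(462,400)),cv2.resize(i2[180:290,230:310],(291,400))]))
E
```

```text
clock: 2.43
tool_pos: [0.4541, 0.0295, 0.0583]
eef_rot: [0.138, 0.99, -0.0, -0.001]
contact_force: [-0.3, -0.0, 0.4]
opening: 0.499
finger_force: 0.0
t 2.43 pos [0.4541 0.0295 0.0583] shift units [-0.18  -0.198  2.09 ] turn [-0.0003 -0.0005  0.0028] F [-0.3 -0.   0.4] open 0.499 ff 0.0
```

View pics/a.png

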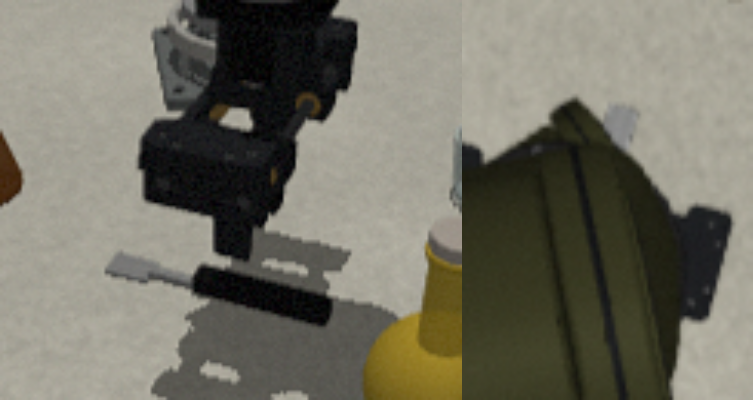

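The left half (side camera) shows the near finger just above the front part of the black handle and clear of the yellow flask. In the right half (top camera) the arm hides the handle.

```bash
python3 -m pendant '[[-0.18,-0.2,0.5,0,0,0.0028],[0,0,0.5,0,0,0],[0,0,0.5,0,0,0],[0,0,0.5,0,0,0],[0,0,0.08,0,0,0]]' >/dev/null
python3 -m pendant '[[0,0,0,0,0,0],[0,0,0,0,0,0]]'
python3 -c "
from h import *
go([.457,.0235,.006],73.6)"
```

```text
clock: 3.12
tool_pos: [0.4599, 0.0234, 0.0147]
eef_rot: [0.143, 0.99, -0.0, -0.001]
contact_force: [0.4, -0.7, -0.5]
opening: 0.504
finger_force: 0.0
t 3.12 pos [0.4599 0.0234 0.0147] shift units [ 0.111 -0.028  0.35 ] turn [-0.0003 -0.0008 -0.    ] F [ 0.4 -0.7 -0.5] open 0.504 ff 0.0
```

```bash
python3 -m pendant '[[0.1,0,0.34,0,0,0],[0,0,0,0,0,0],[0,0,0,0,0,0]]' >/dev/null
python3 -c "
from h import *
go([.457,.0235,.006],73.6)"
python3 -m pendant '[[0,0,0,0,0,0],[0,0,0,0,0,0],[0,0,0,0,0,0],[0,0,0,0,0,0],[0,0,0,0,0,0]]' -1 20
python3 -m pendant '[[0,0,0,0,0,0],[0,0,0,0,0,0],[0,0,0,0,0,0]]'
```

```text
t 3.37 pos [0.4591 0.0237 0.0104] shift units [ 0.078 -0.03   0.177] turn [-0.0008 -0.0015  0.0001] F [ 0.3 -0.5 -0.1] open 0.499 ff 0.0
clock: 3.78
tool_pos: [0.4588, 0.0236, 0.0099]
eef_rot: [0.143, 0.99, -0.001, -0.003]
contact_force: [0.8, -0.1, 1.3]
opening: 0.177
finger_force: 20.0
clock: 4.03
tool_pos: [0.4588, 0.0236, 0.01]
eef_rot: [0.143, 0.99, -0.001, -0.003]
contact_force: [-0.1, -1.0, 2.7]
opening: 0.174
finger_force: 20.0
```

```bash
python3 -m pendant '[[0,0,-0.3,0,0,0],[0,0,-0.6,0,0,0],[0,0,-1,0,0,0],[0,0,-1,0,0,0],[0,0,-1,0,0,0]]' >/dev/null
python3 -c "
from h import *
go([.512,.340,.1],88.6)"
```

```text
t 4.45 pos [0.4587 0.0236 0.1083] shift units [ 1.528 12.743  0.299] turn [-0.0008 -0.0023 -0.0833] F [ 0.4  0.5 -0.6] open 0.176 ff 20.0
```

```bash
python3 -m pendant '[[0,0.5,0,0,0,0],[0,0.9,0,0,0,0],[0,0.9,0,0,0,0],[0,0.9,0,0,0,0],[0,0.9,0,0,0,0]]' >/dev/null
python3 -m pendant '[[0,0.9,0,0,0,-0.016],[0,0.9,0,0,0,-0.016],[0,0.9,0,0,0,-0.016],[0,0.9,0,0,0,-0.016],[0,0.9,0,0,0,-0.016]]' >/dev/null
python3 -m pendant '[[0,0.9,0,0,0,0],[0,0.9,0,0,0,0],[0,0.5,0,0,0,0],[0,0,0,0,0,0],[0,0,0,0,0,0]]' >/dev/null
python3 -c "
from h import *
go([.512,.340,.05],88.6)"
```

```text
t 5.7 pos [0.5106 0.2896 0.106 ] shift units [-2.000e-03  2.025e+00  2.233e+00] turn [-0.0009 -0.0021 -0.0031] F [-0.5 -0.7 -1. ] open 0.177 ff 20.0
```

```bash
python3 -m pendant '[[0,0.7,0,0,0,-0.003],[0,0.7,0,0,0,0],[0,0.6,0.8,0,0,0],[0,0,0.8,0,0,0],[0,0,0.6,0,0,0]]' >/dev/null
python3 -m pendant '[[0,0,0,0,0,0],[0,0,0,0,0,0],[0,0,0,0,0,0]]' >/dev/null
python3 - <<'E'
from h import *
go([.512,.340,.0145],88.6)
im,d=optics.snapshot("side");i2,_=optics.snapshot("top")
cv2.imwrite("pics/b.png",np.hstack([cv2.resize(im[230:420,130:330],(463,440)),cv2.resize(i2[160:270,110:195],(330,440))]))
E
```

```text
t 6.37 pos [0.5129 0.3387 0.0523] shift units [0.03  0.055 1.511] turn [-0.0006 -0.0017 -0.0009] F [ 0.6  0.2 -0.2] open 0.176 ff 20.0
```

View pics/b.png

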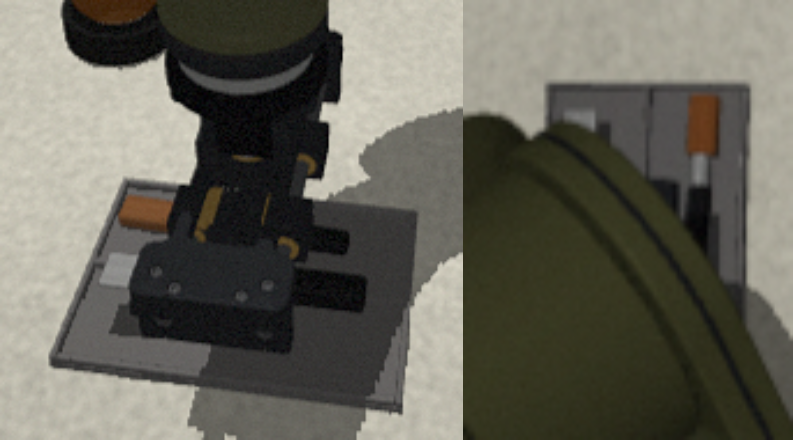

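The left half (side camera) shows the spatula held level over the empty compartment, blade on the same side as the bristles. The top crop shows the blade about mid-compartment once parallax is allowed for.

```bash
python3 -m pendant '[[0,0.05,0.4,0,0,0],[0,0,0.4,0,0,0],[0,0,0.3,0,0,0],[0,0,0.3,0,0,0],[0,0,0.1,0,0,0]]' >/dev/null
python3 -m pendant '[[0,0,0,0,0,0],[0,0,0,0,0,0]]' >/dev/null
python3 -c "
from h import *
go([.512,.340,.014],88.6)"
```

```text
t 7.05 pos [0.5115 0.3406 0.0139] shift units [-0.019 -0.024 -0.002] turn [-0.0008 -0.0021 -0.0003] F [-1.2 -2.2  3.8] open 0.177 ff 20.0
```

```bash
python3 -m pendant '[[0,0,0,0,0,0],[0,0,0,0,0,0],[0,0,0,0,0,0],[0,0,0,0,0,0]]' -0.35 
python3 -m pendant '[[0,0,-0.3,0,0,0],[0,0,-0.6,0,0,0],[0,0,-1,0,0,0],[0,0,-1,0,0,0],[0,0,-1,0,0,0]]' >/dev/null
python3 -m pendant '[[0,0,-1,0,0,0],[0,0,-1,0,0,0],[0,0,-1,0,0,0],[0,0,-1,0,0,0],[0,0,-1,0,0,0]]' 0.0 >/dev/null
python3 -m pendant '[[0,-0.9,0,0,0,0],[0,-0.9,0,0,0,0],[0,-0.9,0,0,0,0],[0,-0.9,0,0,0,0],[0,-0.9,0,0,0,0]]' >/dev/null
python3 - <<'E'
from h import *
go([.672,.071,.23],88.6)
im,d=optics.snapshot("side");i2,_=optics.snapshot("top")
cv2.imwrite("pics/c.png",np.hstack([cv2.resize(im[230:420,130:330],(463,440)),cv2.resize(i2[160:270,110:195],(330,440))]))
E
```

```text
clock: 7.38
tool_pos: [0.5121, 0.341, 0.0139]
eef_rot: [0.013, 1.0, -0.001, -0.003]
contact_force: [-0.2, -0.7, -0.2]
opening: 0.327
finger_force: 0.0
t 8.63 pos [0.5102 0.2278 0.2384] shift units [-6.628 -6.109  0.311] turn [-0.0003 -0.0014 -0.0002] F [ 0.2  0.1 -0. ] open 0.502 ff 0.0
```

View pics/c.png

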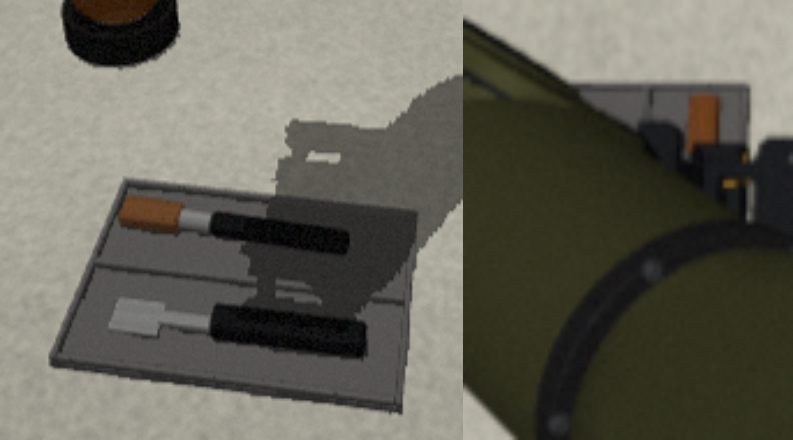

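The side view shows the spatula flat and lengthwise in the empty compartment, blade the same way as the bristles, with the brush undisturbed. Next is the flask.

```bash
python3 -m pendant '[[-0.5,-0.5,0,0,0,0],[-0.9,-0.83,0,0,0,0],[-0.9,-0.83,0,0,0,0],[-0.9,-0.83,0,0,0,0],[-0.9,-0.83,0,0,0,0]]' 0.4 >/dev/null
python3 -m pendant '[[-0.9,-0.83,0,0,0,0],[-0.8,-0.7,0,0,0,0],[-0.2,-0.2,0,0,0,0],[0,0,0,0,0,0],[0,0,0,0,0,0]]' >/dev/null
python3 -c "
from h import *
go([.672,.071,.104],88.6)"
```

```text
t 9.57 pos [0.6561 0.088  0.2367] shift units [-0.688 -0.669  5.304] turn [ 0.0002 -0.002   0.    ] F [0.1 0.2 0.8] open 0.699 ff 0.0
```

```bash
python3 -m pendant '[[-0.6,-0.6,0,0,0,0],[0,0,0.6,0,0,0],[0,0,0.6,0,0,0],[0,0,0,0,0,0],[0,0,0,0,0,0]]' >/dev/null
python3 - <<'E'
from h import *
go([.672,.071,.104],88.6)
im,d=optics.snapshot("side");i2,_=optics.snapshot("top")
cv2.imwrite("pics/d.png",np.hstack([cv2.resize(im[100:260,110:270],(440,440)),cv2.resize(i2[110:220,195:280],(330,440))]))
E
```

```text
t 9.98 pos [0.6698 0.073  0.2062] shift units [-0.124 -0.076  4.086] turn [-0.0002 -0.0025  0.0007] F [0.1 0.3 0.3] open 0.693 ff 0.0
```

View pics/d.png

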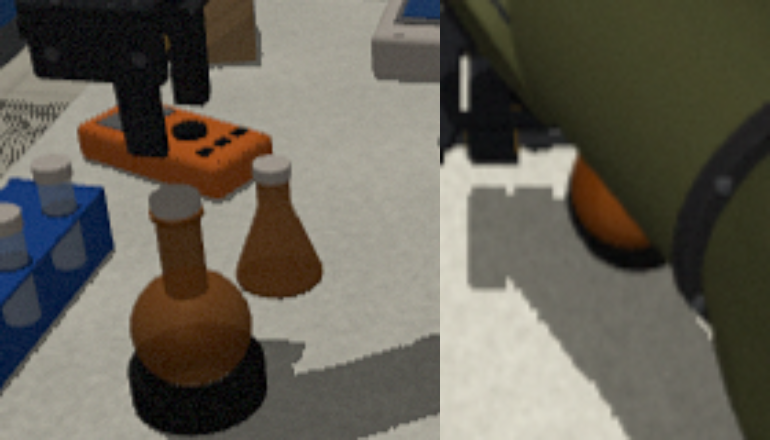

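In the side picture (left) the two fingers straddle the stopper from above, near finger at (150,150), far finger at (190,100) and stopper at (175,205). I'll descend.

```bash
python3 -m pendant '[[-0.12,-0.08,0.6,0,-0.0025,0],[0,0,0.6,0,0,0],[0,0,0.6,0,0,0],[0,0,0.6,0,0,0],[0,0,0.6,0,0,0]]' >/dev/null
python3 -m pendant '[[0,0,0.5,0,0,0],[0,0,0.3,0,0,0],[0,0,0.1,0,0,0],[0,0,0,0,0,0],[0,0,0,0,0,0]]' >/dev/null
python3 -c "
from h import *
go([.672,.071,.104],88.6)"
```

```text
t 10.92 pos [0.6747 0.0689 0.1091] shift units [0.112 0.082 0.205] turn [-0.0003  0.0009 -0.0004] F [-0.  -0.7  0.4] open 0.7 ff 0.0
```

```bash
python3 -m pendant '[[0.11,0.08,0.2,0,0,0],[0,0,0,0,0,0],[0,0,0,0,0,0]]' >/dev/null
python3 -c "
from h import *
go([.672,.071,.104],88.6)"
python3 -m pendant '[[0,0,0,0,0,0],[0,0,0,0,0,0],[0,0,0,0,0,0],[0,0,0,0,0,0],[0,0,0,0,0,0]]' -1 35
python3 -m pendant '[[0,0,0,0,0,0],[0,0,0,0,0,0],[0,0,0,0,0,0]]'
```

```text
t 11.17 pos [0.6714 0.0709 0.1037] shift units [-0.025  0.004 -0.013] turn [-0.0004  0.0006 -0.0002] F [-1.  -0.6 -0.6] open 0.7 ff 0.0
clock: 11.58
tool_pos: [0.6717, 0.0706, 0.1036]
eef_rot: [0.013, 1.0, -0.001, 0.001]
contact_force: [-0.2, -1.4, 0.4]
opening: 0.364
finger_force: 35.0
clock: 11.83
tool_pos: [0.6717, 0.0706, 0.1036]
eef_rot: [0.013, 1.0, -0.001, 0.001]
contact_force: [0.6, -0.3, 0.8]
opening: 0.362
finger_force: 35.0
```

```bash
python3 -m pendant '[[0,0,-0.2,0,0,0],[0,0,-0.4,0,0,0],[0,0,-0.6,0,0,0],[0,0,-0.6,0,0,0],[0,0,-0.6,0,0,0]]' >/dev/null
python3 -m pendant '[[0,0,-0.6,0,0,0],[0,0,-0.6,0,0,0],[0,0,-0.3,0,0,0],[0,0,0,0,0,0],[0,0,0,0,0,0]]' >/dev/null
python3 - <<'E'
from h import *
go([.478,-.289,.2],88.6)
im,d=optics.snapshot("side");i2,_=optics.snapshot("top")
cv2.imwrite("pics/e.png",cv2.resize(im[80:280,90:290],(500,500)))
E
```

```text
t 12.67 pos [0.6715 0.0708 0.2017] shift units [  7.37  -14.585   0.065] turn [-0.0004  0.0009 -0.0004] F [-0.6  0.6 -1.4] open 0.363 ff 35.0
```

View pics/e.png

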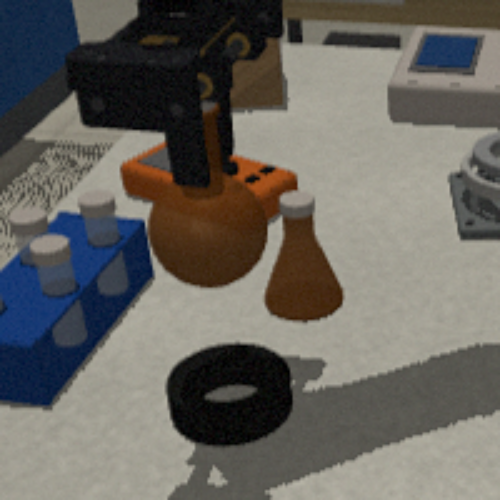

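The flask hangs upright in the grip, clear of the rubber rest. I'll carry it to the cradle, going toward the robot first to clear the conical flask.

```bash
python3 -m pendant '[[0.3,-0.1,-0.3,0,0,0],[0.6,-0.3,-0.3,0,0,0],[0.8,-0.5,-0.2,0,0,0],[0.8,-0.7,0,0,0,0],[0.8,-0.8,0,0,0,0]]' >/dev/null
python3 -m pendant '[[0.8,-0.8,0,0,0,0],[0.8,-0.8,0,0,0,0],[0.7,-0.8,0,0,0,0],[0.6,-0.8,0,0,0,0],[0.5,-0.8,0,0,0,0]]' >/dev/null
python3 -m pendant '[[0.3,-0.8,0,0,0,0],[0,-0.8,0,0,0,0],[0,-0.8,0,0,0,0],[0,-0.8,0,0,0,0],[0,-0.8,0,0,0,0]]' >/dev/null
python3 -m pendant '[[0,-0.8,0,0,0,0],[0,-0.8,0,0,0,0],[0,-0.5,0,0,0,0],[0,-0.2,0,0,0,0],[0,0,0,0,0,0]]' 
python3 -c "
from h import *
go([.478,-.289,.18],88.6)"
```

```text
clock: 14.43
tool_pos: [0.4874, -0.2433, 0.2208]
eef_rot: [0.014, 1.0, -0.001, 0.001]
contact_force: [0.4, 0.2, -1.3]
opening: 0.361
finger_force: 35.0
t 14.43 pos [ 0.4874 -0.2433  0.2208] shift units [ 0.326 -1.835  1.636] turn [-0.0005  0.0003 -0.0012] F [ 0.4  0.2 -1.3] open 0.361 ff 35.0
```

```bash
python3 -m pendant '[[0.15,-0.6,0,0,0,0],[0.15,-0.6,0,0,0,0],[0,-0.5,0.4,0,0,0],[0,-0.1,0.5,0,0,0],[0,0,0.4,0,0,0]]' >/dev/null
python3 -m pendant '[[0,0,0.2,0,0,0],[0,0,0,0,0,0],[0,0,0,0,0,0],[0,0,0,0,0,0]]' >/dev/null
python3 - <<'E'
from h import *
go([.478,-.289,.16],88.6)
im,d=optics.snapshot("side");i2,d2=optics.snapshot("top")
W=cloud("side",d);ok=d>0
hsv=cv2.cvtColor(im,cv2.COLOR_BGR2HSV)
m=ok&(abs(W[...,0]-.478)<.05)&(W[...,1]<-.22)&(W[...,1]>-.35)&(W[...,2]>.07)&(W[...,2]<.14)&(hsv[...,1]>110)&(hsv[...,0]<20)
P=W[m];print(len(P),np.percentile(P,[1,50,99],axis=0).round(4))
from scipy.optimize import least_squares
s=least_squares(lambda c:np.linalg.norm(P-c,axis=1)-.04,[.478,-.289,.115],loss="soft_l1",f_scale=.003);print("bulb centre",s.x.round(4),s.cost)
m=ok&(abs(W[...,0]-.478)<.06)&(abs(W[...,1]+.289)<.06)&(abs(W[...,2]-.05)<.005)
cv2.imwrite("pics/f.png",np.hstack([cv2.resize(im[70:190,240:360],(440,440)),cv2.resize(i2[180:290,340:425],(330,440))]))
E
```

```text
t 15.18 pos [ 0.4803 -0.286   0.1839] shift units [ 0.092 -0.122  0.956] turn [-0.0003  0.0008  0.    ] F [-0.2  0.5 -1.1] open 0.365 ff 35.0
285 [[ 0.4451 -0.2753  0.1052]
 [ 0.4813 -0.2538  0.1281]
 [ 0.5165 -0.2432  0.1397]]
bulb centre [ 0.482  -0.2856  0.1389] 0.00015889274481397612
```

View pics/f.png

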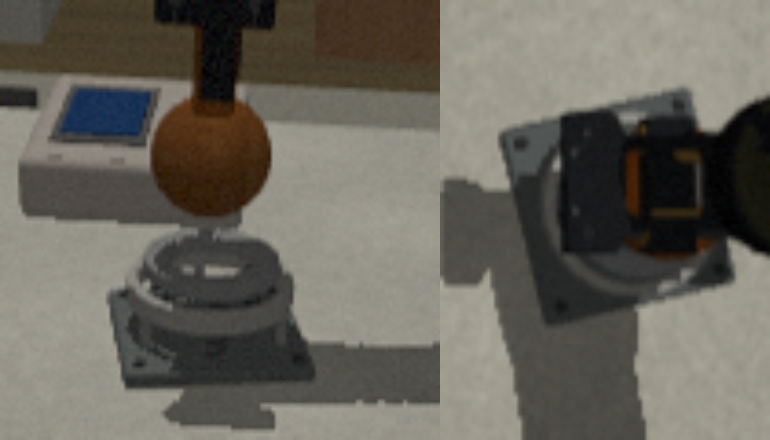

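The flask hangs upright about 45 mm above its seat (left) and over the ring (right). The fitted bulb centre is about 3 mm off, so I'll correct that and lower it.

```bash
python3 -m pendant '[[0.12,-0.13,0.3,0,0,0],[0,0,0.4,0,0,0],[0,0,0.4,0,0,0],[0,0,0.3,0,0,0],[0,0,0.1,0,0,0]]' >/dev/null
python3 -m pendant '[[0,0,0,0,0,0],[0,0,0,0,0,0],[0,0,0,0,0,0]]' >/dev/null
python3 -c "
from h import *
go([.478,-.289,.138],88.6)"
```

```text
t 15.95 pos [ 0.4771 -0.2901  0.1464] shift units [-0.035  0.046  0.336] turn [-0.0004  0.0008 -0.0003] F [ 0.3  0.3 -1.8] open 0.362 ff 35.0
```

```bash
python3 -m pendant '[[-0.02,0.04,0.1,0,0,0],[0,0,0.1,0,0,0],[0,0,0.1,0,0,0],[0,0,0.1,0,0,0],[0,0,0,0,0,0]]' 
python3 -m pendant '[[0,0,0,0,0,0],[0,0,0,0,0,0]]'
python3 -m pendant '[[0,0,0.1,0,0,0],[0,0,0.1,0,0,0],[0,0,0,0,0,0],[0,0,0,0,0,0]]'
```

```text
clock: 16.37
tool_pos: [0.4773, -0.2894, 0.1361]
eef_rot: [0.013, 1.0, -0.001, 0.001]
contact_force: [-0.3, -0.6, 0.9]
opening: 0.364
finger_force: 35.0
clock: 16.53
tool_pos: [0.4775, -0.2894, 0.1365]
eef_rot: [0.013, 1.0, -0.001, 0.001]
contact_force: [-0.3, -0.7, 1.8]
opening: 0.358
finger_force: 35.0
clock: 16.87
tool_pos: [0.4774, -0.2894, 0.1313]
eef_rot: [0.013, 1.0, -0.001, 0.001]
contact_force: [-0.7, -1.1, 3.1]
opening: 0.363
finger_force: 35.0
```

```bash
python3 -m pendant '[[0,0,0.1,0,0,0],[0,0,0.1,0,0,0],[0,0,0.1,0,0,0],[0,0,0.1,0,0,0],[0,0,0,0,0,0]]' 
python3 -m pendant '[[0,0,0,0,0,0],[0,0,0,0,0,0],[0,0,0,0,0,0]]'
cat > ring.py <<'E'
from h import *
go([.4775,-.2894,.121],88.6)
for n in("side","top"):
    Ws=[]
    for k in range(3):
        im,d=optics.snapshot(n);W=cloud(n,d);W[d==0]=np.nan;Ws.append(W)
    W=np.nanmedian(Ws,0);R=np.hypot(W[...,0]-.478,W[...,1]+.289);z=W[...,2]
    for nm,a,b in(("ring",.034,.045),("collar",.051,.057)):
        m=(R>a)&(R<b)&(z>.035)&(z<.075);q=z[m];print(n,nm,len(q),np.percentile(q,[25,50,75,90]).round(4),np.histogram(q,np.arange(.036,.076,.004))[0])
    if n=="side":cv2.imwrite("pics/ring_%d.png"%(r.get_state()["clock"]*100),cv2.resize(im[110:190,250:350],(800,600),interpolation=2))
E
python3 ring.py; ls pics
```

```text
clock: 17.28
tool_pos: [0.4777, -0.2896, 0.1216]
eef_rot: [0.013, 1.0, -0.001, 0.001]
contact_force: [-1.2, -1.1, 8.6]
opening: 0.362
finger_force: 35.0
clock: 17.53
tool_pos: [0.4779, -0.2895, 0.122]
eef_rot: [0.013, 1.0, -0.001, 0.002]
contact_force: [-2.1, -1.9, 9.8]
opening: 0.364
finger_force: 35.0
t 17.53 pos [ 0.4779 -0.2895  0.122 ] shift units [0.015 0.005 0.04 ] turn [-0.0007  0.0011 -0.0004] F [-2.1 -1.9  9.8] open 0.364 ff 35.0
side ring 291 [0.0508 0.0595 0.0679 0.072 ] [  0   0   2 122   3  21  33  38  42]
side collar 175 [0.0441 0.0494 0.0501 0.0506] [ 15  22  23 109   0   0   0   0   0]
top ring 68 [0.0504 0.0511 0.052  0.0529] [ 0  0  0 51 16  0  0  0  1]
top collar 158 [0.0498 0.0506 0.0513 0.0522] [  0   0   3 134  21   0   0   0   0]
a.png
b.png
c.png
crop.png
d.png
e.png
f.png
ring_1768.png
side0.png
top0.png
```

```bash
python3 -m pendant '[[0,0,0.035,0,0,0],[0,0,0,0,0,0],[0,0,0,0,0,0],[0,0,0,0,0,0]]'
sed -i 's/print(n,nm/qq=q[abs(q-.0505)<.0025];print("near50",qq.mean().round(5),len(qq),n,nm/;s/range(3)/range(8)/' ring.py; python3 ring.py; ls pics|grep ring
```

```text
clock: 18.17
tool_pos: [0.4779, -0.2896, 0.1212]
eef_rot: [0.013, 1.0, -0.001, 0.002]
contact_force: [-1.3, -1.0, 9.1]
opening: 0.363
finger_force: 35.0
t 18.17 pos [ 0.4779 -0.2896  0.1212] shift units [0.015 0.006 0.007] turn [-0.0008  0.0011 -0.0005] F [-1.3 -1.   9.1] open 0.363 ff 35.0
near50 0.04992 119 side ring 292 [0.05   0.0599 0.0675 0.0724] [  0   0   0 119   3  26  33  44  34]
near50 0.04983 116 side collar 162 [0.0465 0.0497 0.05   0.0504] [  8  14  19 116   0   0   0   0   0]
near50 0.05045 65 top ring 66 [0.05   0.0504 0.051  0.0516] [ 0  0  0 64  1  0  0  0  0]
near50 0.05036 160 top collar 163 [0.0498 0.0503 0.0509 0.0512] [  0   0   3 156   4   0   0   0   0]
ring_1768.png
ring_1856.png
```

View pics/ring_1856.png

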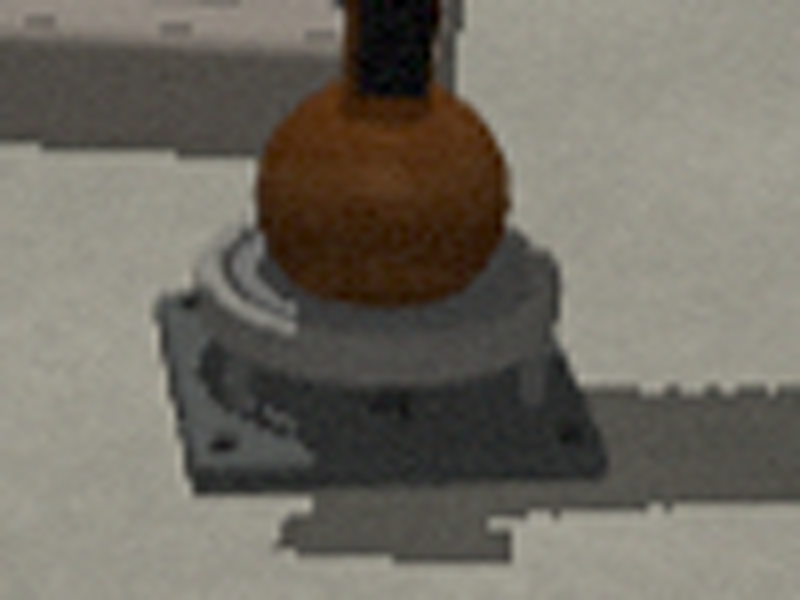

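The picture shows the flask upright and seated at about (385,190), with the ring flush with the collar around (250,285). Both cameras measure the two level to about 0.1 mm, so I'm handing the job in.

```bash
python3 -c "
from plant import r
print(r.finish_job())"
```

```text
the job is handed in; nothing more can be done
None
```

The job is handed in after about 19 s: the spatula lies flat in the empty compartment with its blade the same way as the bristles, and the flask is held pressed down in the cradle with the ring level with the collar to about 0.1 mm on both cameras.

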